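Put away the overhauled bearings by size, scrap the rusty one last

ROBOT

A 7-joint arm with a two-finger parallel gripper is mounted at the origin on the work surface. World frame = base frame: x ahead of the robot, y to its left, z up, the work surface at z = 0. Lengths are in m, angles in rad, forces in N, time in s.
With the tool pointing down it reaches from about 0.4 to 0.75 m from the base axis. Payload 19.5 kg.
Tool frame: the origin (TCP) lies midway between the tips of the shut fingers; the grasp point (between the pads) lies 19 mm behind it; z points along the fingers, x is the direction in which the jaws open and shut, and the axes are right-handed (so a half turn about z gives the same grasp; the last joint's range is limited). The gripper opens to 85 mm and grips with 20 to 120 N. Pads are 22 mm wide; open, the fingers measure 114 mm over their backs; the gripper's body (76 mm by 85 mm) begins 54 mm behind the grasp point. The pads swing forward as they close: fully open they stand 13 mm farther back than shut.
Start: joints at [-1.182, 0.707, -0.028, 1.485, 0.022, 0.951, -0.075], TCP at [0.24, 0.522, 0.231] pointing down, gripper open.
Joint ranges: [-2.71, 2.71], [-0.32, 2.16], [-1.57, 1.52], [0, 2.45], [-1.46, 4.6], [0, 2.02], [-2.83, 2.83]. Speed limits (rad/s): [1.89, 1.89, 2.57, 2.57, 3.01, 3.01, 3.01].

INTERFACE

Orientations are given as a 3x3 rotation matrix whose columns are the frame's x, y, z axes.
In Python, from workcell import bot gives the robot as it stands.
- The arm moves only by the shell command python3 -m handwheel 'ROWS'. ROWS is JSON, a list that holds one entry, the list of rows, each a list of 5 numbers: the shift along the world's x, y, z in m, then the turn about the world's z in rad, then the closure in counts, from 0 (fully open) to 255 (shut). A call has 1 to 5 rows; each row shifts and turns the commanded pose from where the row before left it; what a row does not reach is not made up. A row lasts 1/8 s, in which the tool goes at most 62.5 mm and 10.7 degrees, less where a joint would pass 70% of its speed; a pose out of reach is approached as far as the arm can. A call is refused whole if a number of a shift passes 0.0625 or a number of a turn 0.188, either way. A call with a gripper value outside its range is refused whole. The fingers move at their own pace and stop on an object; the grip force is fixed at half the most. Time passes only in rows, so rows that do not move let the fingers close. It gives the time, the measured TCP pose, the force and the opening at its end, in the units of the state.
- bot.state(): the state, without advancing time (a new reading comes with each control period).
- bot.get_image(name): name is "side" or "top"; returns a dict with "image" (480x640x3 uint8, red, green, blue), "depth" (480x640 float32, m along the optical axis (not along the pixel's ray), 0 where there is no reading), "K" (3x3 intrinsics, pixels), "R" (3x3) and "t" (3): a world point X has camera coordinates R X + t. Camera axes: x right, y down, z forward; pixel columns grow to the right and rows downward; lengths in m; the calibration is good to about 2 mm. A picture is of the moment at which its call begins.
- bot.finish_job(): hands the job in, once; it reports no verdict.
Trained networks look in a picture, given as the dict that the camera call returned (one of the last four; its "shot" number tells which), for a name from the list of things; names that differ only in an ending like _2 or _b are one class to them, and where a whole thing is asked for, a point or a joint stands for the part that bears it (a point fixed in the world has none). Each returns a list of dicts, best first, with "confidence" (0 to 1); they miss things now and then, are a little off and sometimes report something else, mostly with a low value. They report only what shows in the picture. A call takes as long as a camera call.
- bot.spot_in(picture, thing): "rect" ([left, top, width, height] in pixels, round what is visible of it).
- bot.pinpoint(picture, thing): "uv" ([column, row] in pixels: a listed point, or the origin of a listed thing).
The state is a dict: "clock": time; "joints": joint angles; "dq": joint speeds; "effort": joint torques, N m; "tool_pos": TCP position; "tool_rot": TCP orientation; "wrist_force": force on the tool from outside, world axes, zero at the start; "wrist_torque": the same for the moment, N m; "opening": finger opening in m.
Only numpy, scipy, OpenCV 4.12 (cv2) and the standard library are available. Lean on these libraries where they do the work, as an engineer would, in place of code of your own. Each camera call takes 0.05 s, during which the arm holds its last target.

TASK

Put the three clean steel bearings away, each lying flat on the grey pad in the middle of its dish: the largest in the blue dish, the medium one in the yellow, the smallest in the green. Leave the rusty brown bearing where it lies until all three are in place, then put it flat in the middle of the red dish. Set every bearing down gently, never dropping it, and do not disturb the brass bush or the hex nut.

Things in the scene. Friction and masses are not known exactly. Their poses are not given: they have to be found in the camera images.
- bearing_large: Largest clean bearing, bright steel races with a black seal between, a flat ring lying on its side face: outer diameter 62 mm, 24 mm thick, bore 30 mm. Origin at the centre of the ring (half its thickness above what it lies on); z is the ring's axis. Loose; to be gripped across its outer diameter from above.
- bearing_medium: Medium clean bearing, bright steel races with a black seal between, a flat ring lying on its side face: outer diameter 47 mm, 20 mm thick, bore 20 mm. Origin at the centre of the ring (half its thickness above what it lies on); z is the ring's axis. Loose; to be gripped across its outer diameter from above.
- bearing_small: Smallest clean bearing, bright steel races with a black seal between, a flat ring lying on its side face: outer diameter 32 mm, 16 mm thick, bore 12 mm. Origin at the centre of the ring (half its thickness above what it lies on); z is the ring's axis. Loose; to be gripped across its outer diameter from above.
- bearing_rusty: Rusty bearing, rust-brown all over, no bright metal, a flat ring lying on its side face: outer diameter 47 mm, 20 mm thick, bore 20 mm. Origin at the centre of the ring (half its thickness above what it lies on); z is the ring's axis. Loose; to be gripped across its outer diameter from above.
- dish_blue: Blue round low dish, fixed to the bench: 114 mm across the rim, rim 9 mm high, floor 4 mm above the bench, flat inside over about 98 mm, with a thin grey round pad of 66 mm marked in the middle of the floor (the pad adds no height). Origin at the centre of its underside, on the bench; z up.
- dish_yellow: Yellow round low dish, fixed to the bench: 114 mm across the rim, rim 9 mm high, floor 4 mm above the bench, flat inside over about 98 mm, with a thin grey round pad of 66 mm marked in the middle of the floor (the pad adds no height). Origin at the centre of its underside, on the bench; z up.
- dish_green: Green round low dish, fixed to the bench: 114 mm across the rim, rim 9 mm high, floor 4 mm above the bench, flat inside over about 98 mm, with a thin grey round pad of 66 mm marked in the middle of the floor (the pad adds no height). Origin at the centre of its underside, on the bench; z up.
- dish_red: Red round low dish, fixed to the bench: 114 mm across the rim, rim 9 mm high, floor 4 mm above the bench, flat inside over about 98 mm, with a thin grey round pad of 66 mm marked in the middle of the floor (the pad adds no height). Origin at the centre of its underside, on the bench; z up.
- brass_bush: Bystander: upright brass bush (tube), 30 mm outer diameter, 40 mm high, with a 40 mm flange 5 mm thick at its foot, loose among the bearings. Origin at the centre of its underside.
- hex_nut: Bystander: large bare steel hexagon nut lying flat, 46 mm across flats, 53 mm across corners, 24 mm high, loose, near the dishes. Origin at the centre of its underside.

How it is judged:
By the outcome, as a careful person would: the job done as asked, in the order asked, and still so for the second after the job is handed in, with the robot touching nothing.
It also fails if it takes over 90 s, if anything falls off the work surface, if the arm or the gripper's body presses on something with over 40 N, if the wrist force passes 120 N, or if a joint passes its speed limit or range.

## Working session

There is one attempt and no reset: what is moved stays moved. The work goes in short steps, Python scripts to look and compute and a shell command to move; the robot and the scene stay as the last step left them, time stands still between calls to the robot, and variables do not carry over. Pictures are saved under pics/ and viewed, and the job is handed in when it is done.

```bash
mkdir -p pics
cat > h.py <<'E'
import numpy as np, cv2
from workcell import bot
def world(p,u,v,z=None):
    K,R,t=np.array(p["K"]),np.array(p["R"]),np.array(p["t"])
    ray=np.linalg.inv(K)@np.array([u,v,1.0])
    if z is None:
        d=float(p["depth"][int(round(v)),int(round(u))]); return R.T@(ray*d-t)
    C=-R.T@t; w=R.T@ray
    return C+w*(z-C[2])/w[2]
def cam(n,fn):
    p=bot.get_image(n); cv2.imwrite("pics/"+fn,cv2.cvtColor(p["image"],cv2.COLOR_RGB2BGR)); return p
E
python3 - <<'E'
from h import *
np.set_printoptions(precision=4,suppress=True)
zs=dict(bearing_large=.012,bearing_medium=.010,bearing_small=.008,bearing_rusty=.010,dish_blue=0,dish_yellow=0,dish_green=0,dish_red=0,brass_bush=0,hex_nut=0)
s=bot.state(); print(s["clock"],s["tool_pos"],s["tool_rot"],s["opening"])
for c in ("top","side"):
    p=cam(c,c+"0.png"); print(c,"cam at",-np.array(p["R"]).T@p["t"])
    for n,z in zs.items():
        for d in bot.pinpoint(p,n)[:2]:
            print(n,round(d["confidence"],2),np.array(d["uv"]),world(p,*d["uv"],z)[:2])
print(bot.state()["clock"])
E
```

```text
0.0 [0.24   0.5222 0.2308] [[ 0.4176  0.9086 -0.0005]
 [ 0.9086 -0.4176 -0.0011]
 [-0.0012  0.     -1.    ]] 0.08536747925590638
top cam at [0.344  0.0199 1.0724]
bearing_large 0.91 [201.7 294.5] [0.4879 0.2224]
bearing_medium 0.72 [366.3 292.5] [ 0.4445 -0.1044]
bearing_medium 0.65 [259.4 294.2] [0.4721 0.1083]
bearing_small 0.5 [424.8 276. ] [ 0.4606 -0.2275]
bearing_rusty 0.9 [257. 293.] [0.4752 0.1128]
dish_blue 0.78 [483.1 225.5] [ 0.5482 -0.3698]
dish_yellow 0.68 [255.5 203.7] [0.6632 0.094 ]
dish_green 0.89 [340.5 200.5] [ 0.6444 -0.0839]
dish_red 0.87 [128.8 288.1] [0.5237 0.3695]
brass_bush 0.7 [309.9 293. ] [0.4609 0.0077]
hex_nut 0.93 [200.1 229.9] [0.6236 0.2147]
side cam at [ 0.0897 -0.5677  0.8573]
bearing_large 0.9 [231.9 198.2] [0.4983 0.2321]
bearing_medium 0.86 [305.4 300.8] [ 0.4543 -0.1033]
bearing_medium 0.52 [280.  183.2] [0.6195 0.2063]
bearing_small 0.64 [364.8 249.8] [ 0.6383 -0.0772]
bearing_small 0.59 [345.4 345.3] [ 0.4517 -0.2268]
bearing_rusty 0.63 [247.1 229.8] [0.4707 0.1274]
dish_blue 0.8 [441.8 375. ] [ 0.5513 -0.3769]
dish_blue 0.37 [303.9 299.9] [ 0.4576 -0.0943]
dish_yellow 0.86 [318.5 200.7] [0.6612 0.1091]
dish_green 0.6 [368.3 252.4] [ 0.6444 -0.0828]
dish_red 0.72 [212.3 164.5] [0.5321 0.3787]
dish_red 0.37 [324.2 205.1] [0.6623 0.0892]
brass_bush 0.54 [275.9 268.1] [0.4614 0.0064]
hex_nut 0.73 [277.7 181.9] [0.6241 0.2228]
hex_nut 0.2 [348.7 343.5] [ 0.4625 -0.2245]
1.1
```

View pics/top0.png

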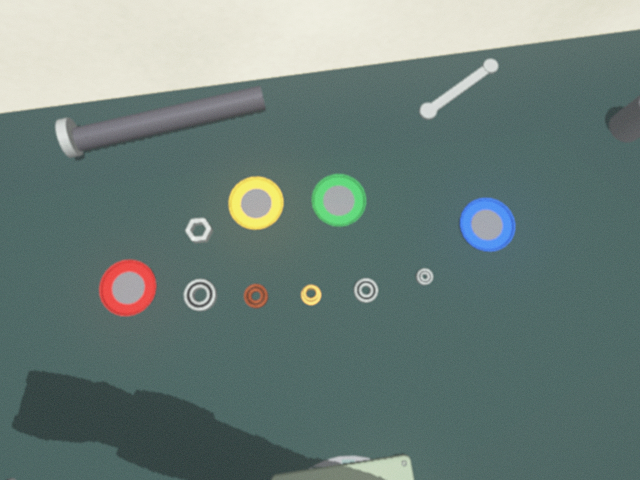

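View pics/side0.png

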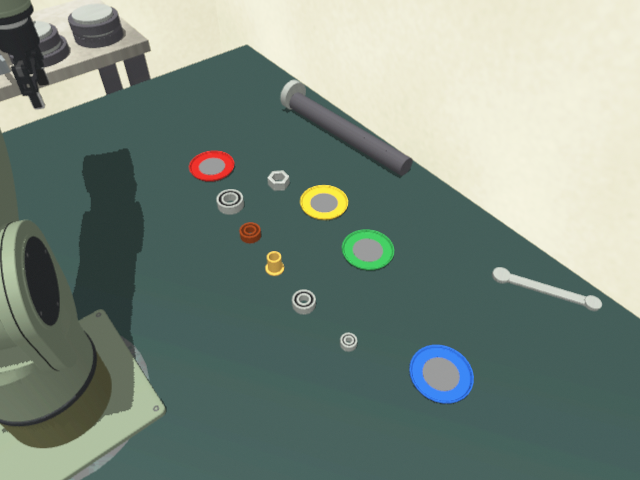

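The top view shows, left to right, red dish (128,288), large (200,295), rusty (256,295), brass bush (311,295), medium (366,290) and small (425,276). Behind them are the nut (198,230), yellow (256,203), green (339,200) and blue (488,225). The networks agree with the picture to about 5 mm, so I'll refine by fitting outlines.

```bash
cat > fit.py <<'E'
from h import *
np.set_printoptions(precision=4,suppress=True)
# nominal world centres, diameters, heights of the outline plane
OBJ=dict(bearing_large=(.490,.224,.062,.024),bearing_medium=(.449,-.104,.047,.020),bearing_small=(.457,-.227,.032,.016),bearing_rusty=(.474,.115,.047,.020),
 dish_blue=(.549,-.372,.114,.009),dish_yellow=(.662,.097,.114,.009),dish_green=(.644,-.083,.114,.009),dish_red=(.526,.372,.114,.009))
def fit(p,n,c=None):
    """model silhouette of the cylinder vs. foreground mask; optimise centre by IoU-like centroid match"""
    x,y,D,h=OBJ[n]
    if c is not None: x,y=c
    K,R,t=np.array(p["K"]),np.array(p["R"]),np.array(p["t"])
    im=cv2.cvtColor(p["image"],cv2.COLOR_RGB2LAB).astype(float)
    z0=0 if True else 0
    def sil(x,y,S=8):
        a=np.linspace(0,2*np.pi,90)
        P=np.vstack([np.c_[x+D/2*np.cos(a),y+D/2*np.sin(a),0*a+z] for z in (base,base+h)])
        q=(K@(R@P.T+t[:,None])).T; q=q[:,:2]/q[:,2:]
        return cv2.convexHull(q.astype(np.float32)).reshape(-1,2)
    base=p.get("base",0.0)
    for it in range(4):
        hull=sil(x,y); c0=hull.mean(0); r=np.linalg.norm(hull-c0,axis=1).max()
        u0,v0=np.floor(c0-r-7).astype(int); u1,v1=np.ceil(c0+r+8).astype(int)
        roi=im[v0:v1,u0:u1]
        vv,uu=np.mgrid[v0:v1,u0:u1]
        rad=np.array([cv2.pointPolygonTest(hull.reshape(-1,1,2),(float(a),float(b)),True) for a,b in zip(uu.ravel(),vv.ravel())]).reshape(uu.shape)
        bg=np.median(roi[rad<-3],axis=0)
        d=np.linalg.norm(roi-bg,axis=2)
        m=((d>25)&(rad>-4)).astype(np.uint8)
        cs,_=cv2.findContours(m,cv2.RETR_EXTERNAL,cv2.CHAIN_APPROX_NONE)
        f=np.zeros_like(m); cv2.drawContours(f,[cv2.convexHull(max(cs,key=cv2.contourArea))],-1,1,-1)
        S=16; M=np.zeros(((v1-v0)*S,(u1-u0)*S),np.uint8)
        cv2.fillPoly(M,[((hull-[u0,v0]+.5)*S).astype(np.int32)],1)
        M=cv2.resize(M.astype(np.float32),(u1-u0,v1-v0),interpolation=cv2.INTER_AREA)
        mc=np.array([(uu*M).sum(),(vv*M).sum()])/M.sum(); oc=np.array([(uu*f).sum(),(vv*f).sum()])/f.sum()
        zm=base+h/2
        dw=world(p,*oc,zm)-world(p,*mc,zm)
        x+=dw[0]; y+=dw[1]
    return np.array([x,y]),f.sum()/M.sum()
E
python3 - <<'E'
from fit import *
ps={c:bot.get_image(c) for c in("top","side")}
for n in OBJ:
    r=[fit(p,n) for p in ps.values()]
    print(n,*[(a,round(float(b),2)) for a,b in r],"mean",(r[0][0]+r[1][0])/2)
p=ps["top"]
# bench height by depth near each
for n,(x,y,D,h) in OBJ.items():
    q=np.array(p["K"])@(np.array(p["R"])@[x,y,h]+p["t"]);q/=q[2]
    off=int(D*.42*1.0/ (1/520))
    print(n,q[:2],"z centre/edge",world(p,q[0],q[1])[2], max(world(p,q[0]+k,q[1])[2] for k in range(4,20)))
E
```

```text
bearing_large (array([0.4889, 0.227 ]), 1.03) (array([0.4888, 0.2281]), 0.98) mean [0.4889 0.2275]
bearing_medium (array([ 0.4499, -0.1041]), 1.08) (array([ 0.4506, -0.101 ]), 1.0) mean [ 0.4502 -0.1026]
bearing_small (array([ 0.4606, -0.2268]), 1.06) (array([ 0.4616, -0.223 ]), 1.0) mean [ 0.4611 -0.2249]
bearing_rusty (array([0.4704, 0.1164]), 1.0) (array([0.4716, 0.1173]), 1.01) mean [0.471  0.1169]
dish_blue (array([ 0.5494, -0.3767]), 1.03) (array([ 0.5511, -0.3735]), 0.99) mean [ 0.5503 -0.3751]
dish_yellow (array([0.6646, 0.0932]), 1.06) (array([0.6666, 0.0961]), 1.0) mean [0.6656 0.0947]
dish_green (array([ 0.6458, -0.0795]), 1.03) (array([ 0.6474, -0.0766]), 1.0) mean [ 0.6466 -0.0781]
dish_red (array([0.5253, 0.3707]), 1.02) (array([0.5275, 0.3722]), 1.0) mean [0.5264 0.3715]
bearing_large [199.5439 292.9114] z centre/edge -0.0004658043312348102 0.025246634788037896
bearing_medium [366.2388 289.7457] z centre/edge -0.0016503104230873862 0.020860270975008324
bearing_small [425.7288 277.2273] z centre/edge -0.0016136094801052652 0.018150958724802047
bearing_rusty [255.4586 293.1874] z centre/edge -0.00016514014931570437 0.01892854212633233
dish_blue [485.4119 223.9519] z centre/edge 0.0046566621538832184 0.007072263791968971
dish_yellow [253.6805 203.2427] z centre/edge 0.0028881868441226434 0.006310349392281365
dish_green [340.3394 199.5377] z centre/edge 0.0018731428648522208 0.008536457934867667
dish_red [125.9526 286.6319] z centre/edge 0.006692231151980431 0.007756254336312207
```

```bash
python3 -m handwheel '[[[0.025,-0.03,-0.012,0,0],[0.025,-0.03,-0.012,0,0],[0.025,-0.03,-0.012,0,0],[0.025,-0.03,-0.012,0,0],[0.025,-0.03,-0.012,0,0]]]'
```

```text
clock: 1.82
tool_pos: [0.3659, 0.3715, 0.171]
tool_rot: [[0.418, 0.909, 0.0], [0.909, -0.418, 0.0], [0.0, 0.0, -1.0]]
wrist_force: [-0.5, 0.2, -0.0]
opening: 0.0853
```

```bash
python3 -m handwheel '[[[0.031,-0.036,-0.02,0,0],[0.031,-0.036,-0.02,0,0],[0.031,-0.036,-0.02,0,0],[0.03,-0.036,-0.02,0,0],[0,0,-0.01,0,0]]]'
python3 - <<'E'
from h import *
print(bot.state()["tool_pos"])
E
```

```text
clock: 2.45
tool_pos: [0.4898, 0.2251, 0.0802]
tool_rot: [[0.422, 0.907, 0.0], [0.907, -0.422, -0.002], [-0.002, 0.001, -1.0]]
wrist_force: [-0.4, 1.2, 0.6]
opening: 0.0853
[0.48981494 0.22508509 0.08024087]
```

```bash
python3 -m handwheel '[[[0.001,0,-0.03,0,0],[0,0,-0.025,0,0],[0,0,-0.018,0,0],[0,0,-0.007,0,0],[0,0,0,0,0]]]'
```

```text
clock: 3.08
tool_pos: [0.4891, 0.2286, 0.0014]
tool_rot: [[0.418, 0.909, -0.0], [0.909, -0.418, -0.0], [-0.0, -0.0, -1.0]]
wrist_force: [-0.0, 0.6, 0.6]
opening: 0.0853
```

```bash
python3 -m handwheel '[[[0,-0.001,-0.001,0,60],[0,0,0,0,120],[0,0,0,0,160],[0,0,0,0,200],[0,0,0,0,255]]]'; python3 -m handwheel '[[[0,0,0,0,255],[0,0,0,0,255],[0,0,0,0,255]]]'
```

```text
clock: 3.7
tool_pos: [0.4894, 0.2274, 0.0014]
tool_rot: [[0.418, 0.909, 0.001], [0.909, -0.418, 0.0], [0.0, 0.001, -1.0]]
wrist_force: [-3.0, -2.5, 17.0]
opening: 0.0607
clock: 4.08
tool_pos: [0.4894, 0.2274, 0.0014]
tool_rot: [[0.418, 0.909, 0.001], [0.909, -0.418, 0.0], [0.0, 0.001, -1.0]]
wrist_force: [-3.1, -2.5, 16.6]
opening: 0.0607
```

```bash
python3 -m handwheel '[[[0,0,0.005,0,255],[0,0,0.02,0,255],[0,0,0.035,0,255],[0,0,0.03,0,255],[0,0,0,0,255]]]'
python3 - <<'E'
from h import *
cam("side","lift1.png"); im=cv2.imread("pics/lift1.png"); cv2.imwrite("pics/lift1c.png",cv2.resize(im[80:330,120:440],None,fx=2.4,fy=2.4))
E
```

```text
clock: 4.7
tool_pos: [0.4899, 0.2278, 0.0922]
tool_rot: [[0.418, 0.909, 0.003], [0.909, -0.418, 0.001], [0.002, 0.002, -1.0]]
wrist_force: [0.1, 0.3, -3.5]
opening: 0.0601
```

View pics/lift1c.png

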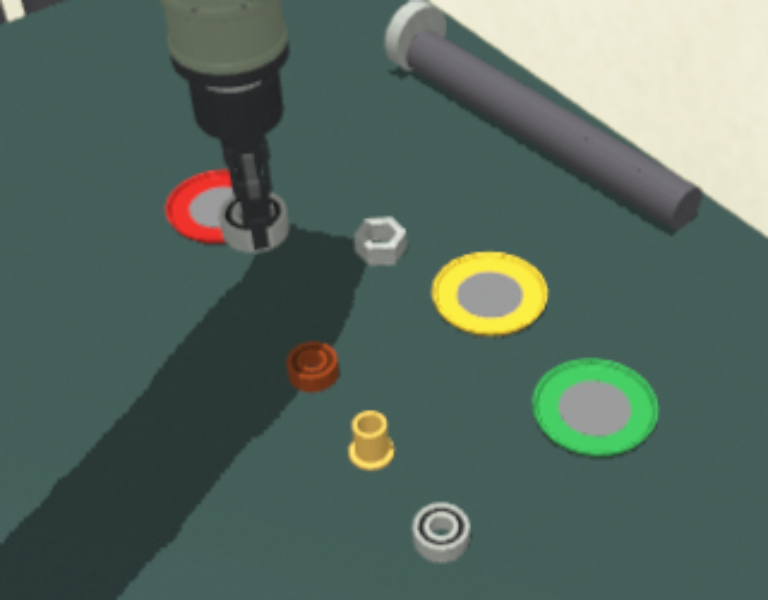

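The crop shows the large bearing held level between the fingers, clear of the bench, and nothing else has moved. I'll carry it to the blue dish.

```bash
python3 -m handwheel '[[[0.003,-0.025,0.01,0,255],[0.004,-0.04,0.005,0,255],[0.005,-0.045,0,0,255],[0.005,-0.045,0,0,255],[0.005,-0.045,0,0,255]]]'; python3 -m handwheel '[[[0.005,-0.045,0,0,255],[0.005,-0.045,0,0,255],[0.005,-0.045,0,0,255],[0.005,-0.045,0,0,255],[0.005,-0.045,0,0,255]]]'
```

```text
clock: 5.38
tool_pos: [0.5107, 0.026, 0.1043]
tool_rot: [[0.418, 0.909, -0.001], [0.909, -0.418, -0.0], [-0.001, -0.001, -1.0]]
wrist_force: [1.3, 0.2, -2.8]
opening: 0.0604
clock: 6.0
tool_pos: [0.5357, -0.1989, 0.1041]
tool_rot: [[0.418, 0.909, -0.001], [0.909, -0.418, 0.001], [0.0, -0.002, -1.0]]
wrist_force: [1.1, -0.0, -3.4]
opening: 0.0602
```

```bash
python3 -m handwheel '[[[0.004,-0.045,0,0,255],[0.004,-0.045,0,0,255],[0.004,-0.045,-0.01,0,255],[0.0025,-0.035,-0.02,0,255],[0,-0.006,-0.02,0,255]]]'; python3 -m handwheel '[[[0,0,-0.015,0,255],[0,0,-0.01,0,255],[0,0,0,0,255]]]'
```

```text
clock: 6.62
tool_pos: [0.5493, -0.3757, 0.0528]
tool_rot: [[0.42, 0.908, -0.002], [0.908, -0.42, -0.0], [-0.001, -0.002, -1.0]]
wrist_force: [-0.1, 1.3, -2.7]
opening: 0.0601
clock: 7.0
tool_pos: [0.5507, -0.3726, 0.0299]
tool_rot: [[0.417, 0.909, -0.001], [0.909, -0.417, 0.001], [0.0, -0.001, -1.0]]
wrist_force: [-0.9, 0.7, -2.0]
opening: 0.0604
```

```bash
python3 -m handwheel '[[[0,-0.0025,-0.01,0,255],[0,0,-0.008,0,255],[0,0,-0.004,0,255],[0,0,0,0,255]]]'
```

```text
clock: 7.5
tool_pos: [0.5505, -0.376, 0.008]
tool_rot: [[0.418, 0.909, -0.0], [0.909, -0.418, 0.0], [-0.0, -0.0, -1.0]]
wrist_force: [0.3, 0.3, -2.3]
opening: 0.0605
```

```bash
python3 -m handwheel '[[[0,0,-0.001,0,255],[0,0,-0.001,0,255]]]'
```

```text
clock: 7.75
tool_pos: [0.5507, -0.3761, 0.0064]
tool_rot: [[0.418, 0.909, 0.0], [0.909, -0.418, -0.0], [-0.0, 0.0, -1.0]]
wrist_force: [0.6, -0.7, -2.6]
opening: 0.0601
```

```bash
python3 -m handwheel '[[[0,0,-0.0005,0,255],[0,0,0,0,255]]]'; python3 -m handwheel '[[[0,0,-0.0005,0,255],[0,0,0,0,255]]]'
```

```text
clock: 8.0
tool_pos: [0.5506, -0.3761, 0.0058]
tool_rot: [[0.418, 0.909, -0.0], [0.909, -0.418, -0.0], [-0.0, 0.0, -1.0]]
wrist_force: [-0.7, -0.5, -3.0]
opening: 0.0599
clock: 8.25
tool_pos: [0.5507, -0.3761, 0.0056]
tool_rot: [[0.418, 0.909, 0.0], [0.909, -0.418, -0.0], [-0.0, 0.0, -1.0]]
wrist_force: [-3.6, 0.7, 5.7]
opening: 0.0605
```

```bash
python3 -m handwheel '[[[0,0,0,0,60],[0,0,0,0,40],[0,0,0,0,0],[0,0,0,0,0]]]'; python3 -m handwheel '[[[0,0,0.015,0,0],[0,0,0.03,0,0],[0,0,0.04,0,0],[0,0,0.02,0,0]]]'
```

```text
clock: 8.75
tool_pos: [0.5506, -0.3761, 0.0052]
tool_rot: [[0.418, 0.909, -0.0], [0.909, -0.418, -0.0], [-0.0, 0.0, -1.0]]
wrist_force: [0.0, 0.2, 0.3]
opening: 0.0855
clock: 9.25
tool_pos: [0.5512, -0.3764, 0.1135]
tool_rot: [[0.418, 0.909, 0.003], [0.909, -0.418, -0.002], [-0.0, 0.003, -1.0]]
wrist_force: [0.1, 0.2, -1.3]
opening: 0.0855
```

```bash
python3 -m handwheel '[[[-0.025,0.045,-0.01,0,0],[-0.025,0.045,-0.01,0,0],[-0.025,0.04,-0.01,0,0],[-0.014,0.021,-0.01,0,0],[0,0,0,0,0]]]'
python3 - <<'E'
from fit import *
for c in("top","side"):
    p=cam(c,c+"1.png"); cv2.imwrite(f"pics/{c}1c.png",cv2.resize(cv2.imread(f"pics/{c}1.png")[(150 if c=="top" else 280):(300 if c=="top" else 440),320:560],None,fx=3,fy=3))
    try:
        print(c,"dish",fit(p,"dish_blue")); 
        p["base"]=.004; print("large",fit(p,"bearing_large",(.5503,-.3751)))
    except Exception as e: print(e)
print(bot.state()["tool_pos"])
E
```

```text
clock: 9.88
tool_pos: [0.4614, -0.2239, 0.0709]
tool_rot: [[0.416, 0.909, -0.0], [0.909, -0.416, -0.0], [-0.0, -0.0, -1.0]]
wrist_force: [0.7, -0.4, 0.1]
opening: 0.0851
top dish (array([ 0.5812, -0.3737]), np.float64(0.5221567778115234))
large (array([ 0.5247, -0.371 ]), np.float64(0.40862685396627685))
side dish (array([ 0.5511, -0.3735]), np.float64(0.987500979844287))
large (array([ 0.549 , -0.3754]), np.float64(1.0697787904093254))
[ 0.4623 -0.2257  0.071 ]
```

View pics/top1c.png

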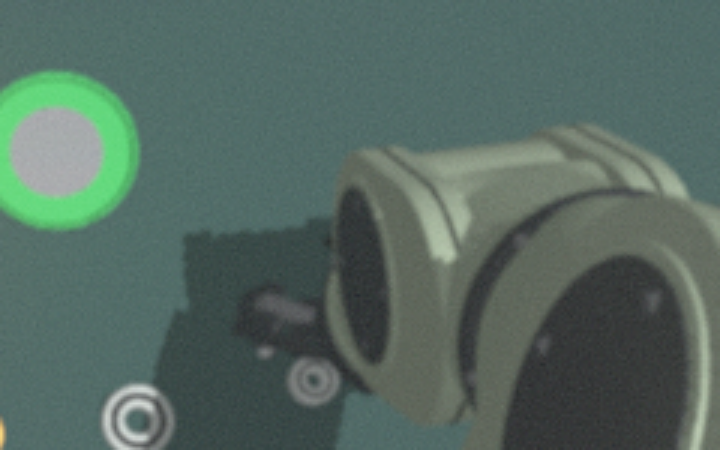

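View pics/side1c.png

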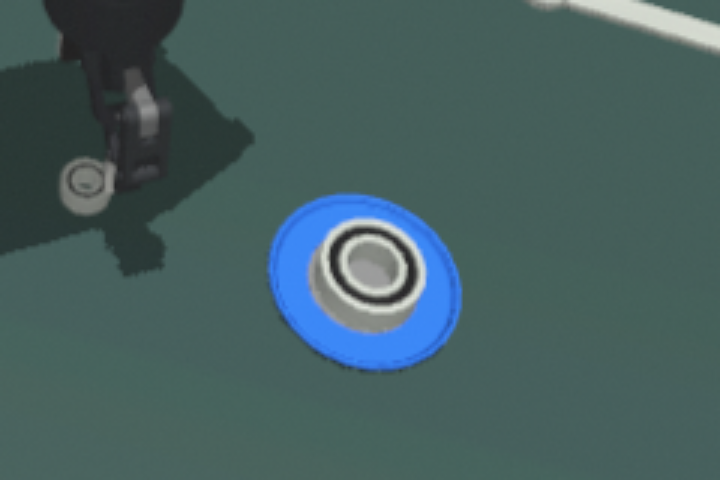

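The side view shows the large bearing flat in the blue dish, nearly concentric (about 2–3 mm off by the fit). The gripper is over the small bearing, so I'll go down for it.

```bash
python3 -m handwheel '[[[0,0,-0.025,0,0],[0,0,-0.02,0,0],[0,0,-0.014,0,0],[0,0,-0.006,0,0],[0,0,0,0,0]]]'
```

```text
clock: 10.6
tool_pos: [0.4617, -0.2253, 0.0054]
tool_rot: [[0.418, 0.909, 0.0], [0.909, -0.418, -0.0], [-0.0, 0.0, -1.0]]
wrist_force: [0.3, 0.2, -0.6]
opening: 0.0852
```

```bash
python3 -m handwheel '[[[-0.0005,0.0005,0,0,100],[0,0,0,0,130],[0,0,0,0,160],[0,0,0,0,200],[0,0,0,0,255]]]'; python3 -m handwheel '[[[0,0,0,0,255],[0,0,0,0,255]]]'
```

```text
clock: 11.22
tool_pos: [0.4612, -0.2247, 0.0059]
tool_rot: [[0.418, 0.909, 0.0], [0.909, -0.418, -0.001], [-0.0, 0.001, -1.0]]
wrist_force: [-2.4, 0.5, 14.5]
opening: 0.0292
clock: 11.48
tool_pos: [0.4612, -0.2246, 0.0059]
tool_rot: [[0.418, 0.909, 0.0], [0.909, -0.418, -0.001], [-0.0, 0.001, -1.0]]
wrist_force: [-2.6, 0.9, 14.0]
opening: 0.0291
```

```bash
python3 -m handwheel '[[[0,0,0.005,0,255],[0,0,0.015,0,255],[0,0,0.03,0,255],[0,0,0.03,0,255],[0,0,0.01,0,255]]]'
python3 - <<'E'
from h import *
for c,(a,b) in dict(side=(250,270),top=(180,330)).items():
    cam(c,c+"2.png"); cv2.imwrite(f"pics/{c}2c.png",cv2.resize(cv2.imread(f"pics/{c}2.png")[a:a+150,b:b+190],None,fx=4,fy=4,interpolation=cv2.INTER_CUBIC))
E
```

```text
clock: 12.1
tool_pos: [0.4615, -0.2249, 0.0973]
tool_rot: [[0.418, 0.909, 0.002], [0.909, -0.418, -0.001], [-0.0, 0.002, -1.0]]
wrist_force: [0.2, 0.1, -0.9]
opening: 0.0292
```

View pics/side2c.png

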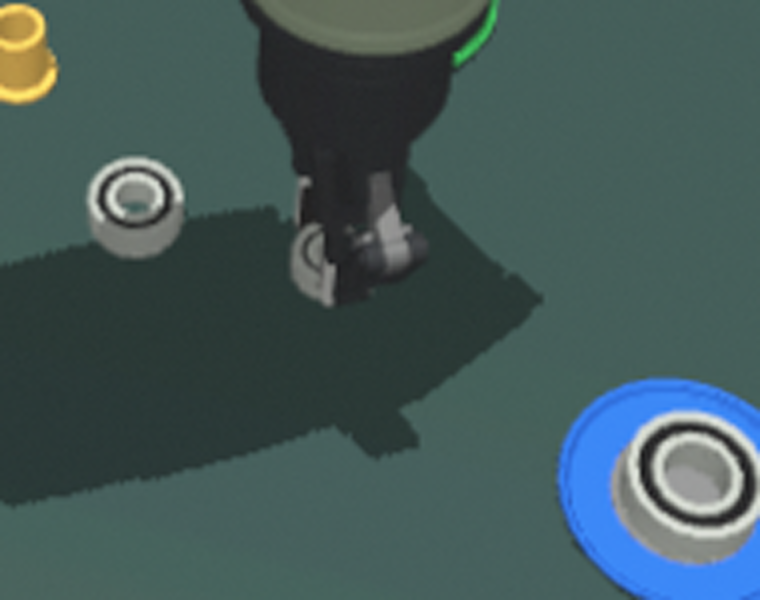

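View pics/top2c.png

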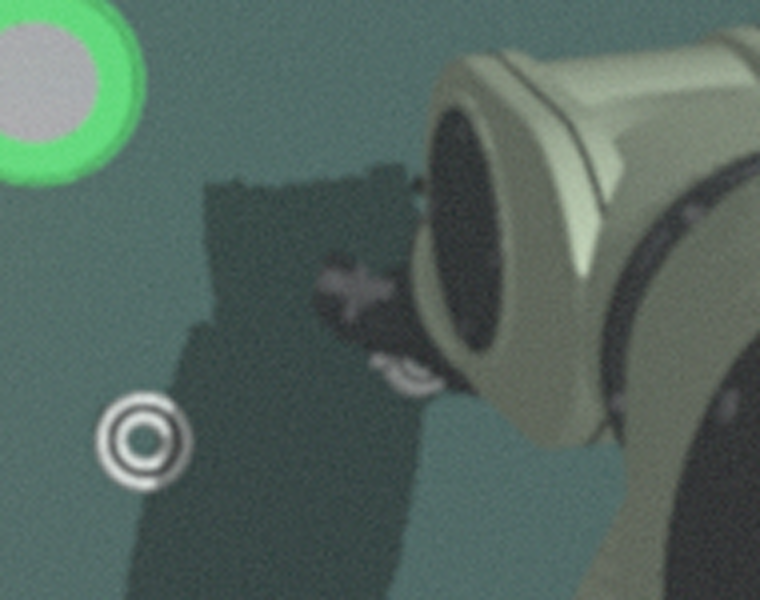

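```bash
cat > ov.py <<'E'
from h import *
def overlay(im,p,c,D,z0,z1,col=(255,0,255)):
    K,R,t=np.array(p["K"]),np.array(p["R"]),np.array(p["t"]); a=np.linspace(0,2*np.pi,90)
    S=4
    for z in(z0,z1):
        P=np.c_[c[0]+D/2*np.cos(a),c[1]+D/2*np.sin(a),0*a+z]; q=(K@(R@P.T+t[:,None])).T; q=q[:,:2]/q[:,2:]
        cv2.polylines(im,[((q+.5)*S).astype(np.int32)],True,col,1)
E
python3 - <<'E'
from ov import *
out=[]
for c,(a,b) in dict(side=(280,330),top=(250,400)).items():
    p=cam(c,c+"3.png"); im=cv2.resize(cv2.imread(f"pics/{c}3.png"),None,fx=4,fy=4,interpolation=cv2.INTER_CUBIC)
    T=bot.state()["tool_pos"]; overlay(im,p,T[:2],.032,T[2]+.002-.008,T[2]+.002+.008)
    out.append(im[a*4:a*4+320,b*4:b*4+380])
cv2.imwrite("pics/ov3.png",np.hstack(out)); print(bot.state()["clock"],T)
E
```

```text
12.3 [ 0.46087486 -0.2244944   0.09476299]
```

View pics/ov3.png

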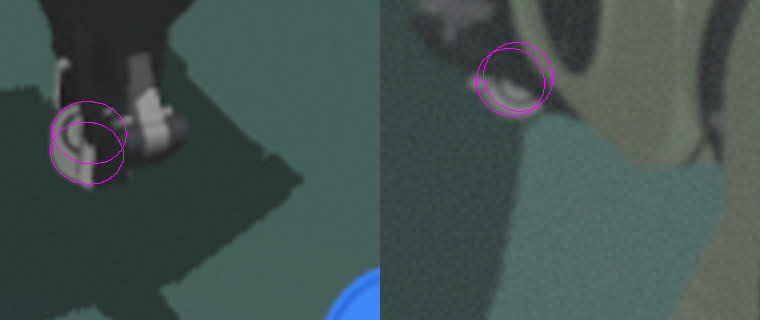

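The overlaid prediction of a level, concentric small bearing matches the visible ring in both views to about 1 pixel. The grasp is good, so I'll carry it to the green dish.

```bash
python3 -m handwheel '[[[0.025,0.02,0,0,255],[0.037,0.029,0,0,255],[0.037,0.029,0,0,255],[0.037,0.029,0,0,255],[0.03,0.024,-0.01,0,255]]]'; python3 -m handwheel '[[[0.016,0.012,-0.01,0,255],[0.003,0.003,-0.02,0,255],[0,0,-0.02,0,255],[0,0,-0.01,0,255],[0,0,0,0,255]]]'
```

```text
clock: 12.92
tool_pos: [0.6282, -0.092, 0.0843]
tool_rot: [[0.417, 0.909, -0.0], [0.909, -0.417, 0.0], [-0.0, -0.0, -1.0]]
wrist_force: [-0.7, -0.5, -1.0]
opening: 0.0289
clock: 13.55
tool_pos: [0.6455, -0.0791, 0.0246]
tool_rot: [[0.418, 0.908, -0.001], [0.908, -0.418, -0.0], [-0.001, -0.001, -1.0]]
wrist_force: [0.2, -0.5, -0.5]
opening: 0.0293
```

```bash
python3 -m handwheel '[[[0.001,0.001,-0.006,0,255],[0,0,-0.005,0,255],[0,0,-0.002,0,255],[0,0,0,0,255]]]'
```

```text
clock: 14.05
tool_pos: [0.6471, -0.0776, 0.0122]
tool_rot: [[0.418, 0.909, -0.0], [0.909, -0.418, -0.0], [-0.0, -0.0, -1.0]]
wrist_force: [0.1, 0.1, -0.4]
opening: 0.029
```

```bash
python3 -m handwheel '[[[0,0,-0.0005,0,255],[0,0,-0.0005,0,255],[0,0,0,0,255]]]'
```

```text
clock: 14.42
tool_pos: [0.6471, -0.0776, 0.0113]
tool_rot: [[0.418, 0.909, -0.0], [0.909, -0.418, -0.0], [-0.0, 0.0, -1.0]]
wrist_force: [-0.1, 0.6, -0.6]
opening: 0.0294
```

```bash
python3 -m handwheel '[[[0,0,-0.0005,0,255],[0,0,-0.0005,0,255],[0,0,0,0,255]]]'
```

```text
clock: 14.8
tool_pos: [0.6471, -0.0775, 0.0102]
tool_rot: [[0.418, 0.909, -0.0], [0.909, -0.418, -0.0], [-0.0, -0.0, -1.0]]
wrist_force: [-0.8, 0.3, -0.6]
opening: 0.0294
```

```bash
python3 -m handwheel '[[[0,0,-0.0005,0,255],[0,0,0,0,255]]]'
```

```text
clock: 15.05
tool_pos: [0.6471, -0.0776, 0.0101]
tool_rot: [[0.418, 0.909, 0.0], [0.909, -0.418, -0.0], [-0.0, 0.0, -1.0]]
wrist_force: [-2.5, 0.0, 5.0]
opening: 0.0289
```

```bash
python3 -m handwheel '[[[0,0,0,0,130],[0,0,0,0,80],[0,0,0,0,0],[0,0,0,0,0]]]'; python3 -m handwheel '[[[0,0,0.015,0,0],[0,0,0.03,0,0],[0,0,0.03,0,0],[0,0,0,0,0]]]'
```

```text
clock: 15.55
tool_pos: [0.6471, -0.0776, 0.0097]
tool_rot: [[0.418, 0.909, -0.0], [0.909, -0.418, -0.0], [-0.0, -0.0, -1.0]]
wrist_force: [1.0, 0.1, -0.1]
opening: 0.0854
clock: 16.05
tool_pos: [0.6483, -0.0777, 0.0879]
tool_rot: [[0.418, 0.909, 0.004], [0.909, -0.418, -0.0], [0.001, 0.004, -1.0]]
wrist_force: [-0.1, -0.2, -0.9]
opening: 0.0854
```

```bash
python3 -m handwheel '[[[-0.045,-0.006,0,0,0],[-0.05,-0.006,0,0,0],[-0.05,-0.006,0,0,0],[-0.042,-0.006,-0.01,0,0],[-0.01,-0.001,-0.01,0,0]]]'; python3 -m handwheel '[[[0,0,0,0,0]]]'
python3 - <<'E'
from fit import *
for c in("top","side"):
    p=cam(c,c+"4.png")
    try:
        print(c,"dish",fit(p,"dish_green")); 
        p["base"]=.004; print("small",fit(p,"bearing_small",(.6466,-.0781)))
        p["base"]=0; print("med",fit(p,"bearing_medium"))
    except Exception as e: print(e)
print(bot.state()["tool_pos"])
E
```

```text
clock: 16.68
tool_pos: [0.4481, -0.1031, 0.0651]
tool_rot: [[0.418, 0.908, -0.001], [0.908, -0.418, -0.0], [-0.001, -0.001, -1.0]]
wrist_force: [2.4, -0.3, 0.4]
opening: 0.0854
clock: 16.8
tool_pos: [0.4497, -0.1026, 0.0647]
tool_rot: [[0.418, 0.909, -0.001], [0.909, -0.418, -0.0], [-0.001, -0.001, -1.0]]
wrist_force: [0.2, 0.2, 0.4]
opening: 0.0852
top dish (array([ 0.6457, -0.0796]), np.float64(1.0333457194195168))
small (array([ 0.6469, -0.0782]), np.float64(2.2403925373954117))
med (array([ 0.4475, -0.0921]), np.float64(0.6469368393656231))
side dish (array([ 0.6474, -0.0767]), np.float64(0.9967277372390502))
small (array([ 0.6419, -0.0822]), np.float64(2.230735643094447))
med (array([ 0.4496, -0.1027]), np.float64(0.9957796825152785))
[ 0.4508 -0.1024  0.065 ]
```

View pics/top4.png

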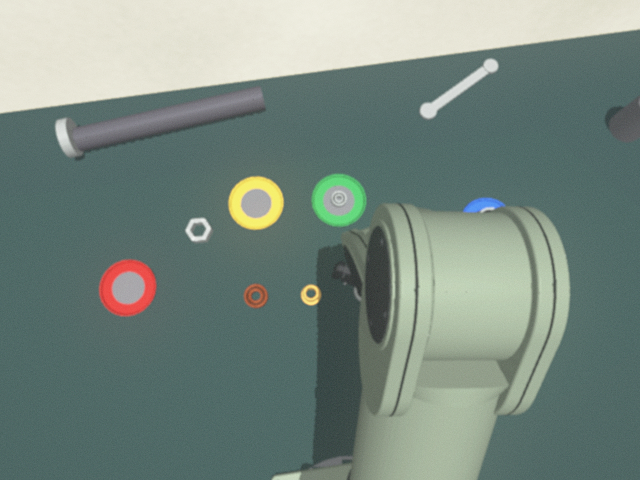

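View pics/side4.png

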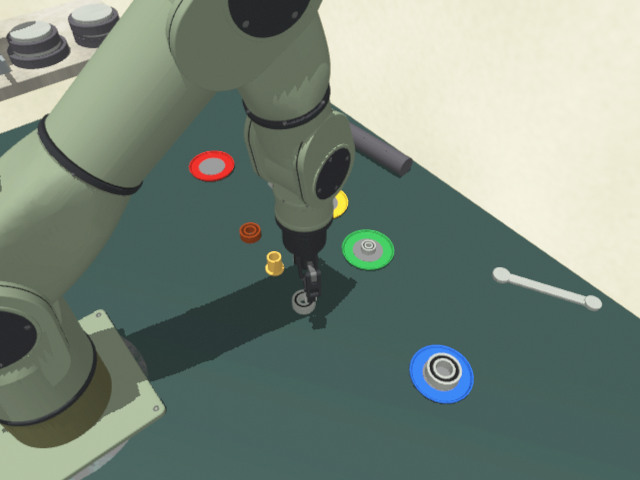

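The small bearing sits centred in the green dish (339,199), the large is in blue, and the gripper is over the medium bearing. The small-bearing fit ratio of 2.2 came from the grey pad being counted in the outline, so I'll go by the picture. Picking up the medium bearing now.

```bash
python3 -m handwheel '[[[0,0,-0.025,0,0],[0,0,-0.02,0,0],[0,0,-0.012,0,0],[0,0,-0.005,0,0],[0,0,0,0,0]]]'
```

```text
clock: 17.52
tool_pos: [0.4503, -0.1025, 0.003]
tool_rot: [[0.418, 0.909, 0.0], [0.909, -0.418, -0.0], [-0.0, 0.0, -1.0]]
wrist_force: [-0.6, 0.1, 0.6]
opening: 0.0851
```

```bash
python3 -m handwheel '[[[0,0,0,0,60],[0,0,0,0,110],[0,0,0,0,160],[0,0,0,0,200],[0,0,0,0,255]]]'; python3 -m handwheel '[[[0,0,0,0,255]]]';  python3 -m handwheel '[[[0,0,0.005,0,255],[0,0,0.015,0,255],[0,0,0.03,0,255],[0,0,0.03,0,255],[0,0,0.015,0,255]]]'
```

```text
clock: 18.15
tool_pos: [0.4503, -0.1027, 0.0036]
tool_rot: [[0.418, 0.909, 0.001], [0.909, -0.418, -0.0], [0.0, 0.001, -1.0]]
wrist_force: [-1.4, 1.0, 19.8]
opening: 0.0452
clock: 18.27
tool_pos: [0.4503, -0.1027, 0.0036]
tool_rot: [[0.418, 0.909, 0.001], [0.909, -0.418, -0.0], [-0.0, 0.001, -1.0]]
wrist_force: [-1.8, 0.8, 19.9]
opening: 0.0453
clock: 18.9
tool_pos: [0.4503, -0.1028, 0.1]
tool_rot: [[0.418, 0.909, 0.002], [0.909, -0.418, -0.001], [0.0, 0.002, -1.0]]
wrist_force: [-0.1, -0.1, -2.1]
opening: 0.045
```

```bash
python3 -m handwheel '[[[0.024,0.022,0,0,255],[0.038,0.035,0,0,255],[0.038,0.035,0,0,255],[0.038,0.035,0,0,255],[0.038,0.035,0,0,255]]]'; python3 -m handwheel '[[[0.026,0.024,-0.015,0,255],[0.013,0.0115,-0.02,0,255],[0,0,-0.02,0,255],[0,0,-0.015,0,255],[0,0,0,0,255]]]'
```

```text
clock: 19.52
tool_pos: [0.627, 0.0606, 0.099]
tool_rot: [[0.418, 0.909, 0.0], [0.909, -0.418, 0.0], [0.0, 0.0, -1.0]]
wrist_force: [0.4, -0.7, -1.2]
opening: 0.0448
clock: 20.15
tool_pos: [0.6644, 0.0941, 0.0272]
tool_rot: [[0.418, 0.908, -0.002], [0.908, -0.418, -0.001], [-0.001, -0.001, -1.0]]
wrist_force: [0.6, 0.6, -1.5]
opening: 0.0451
```

```bash
python3 -m handwheel '[[[0.0005,0,-0.009,0,255],[0,0,-0.006,0,255],[0,0,-0.002,0,255],[0,0,0,0,255]]]'
```

```text
clock: 20.65
tool_pos: [0.6656, 0.0949, 0.0107]
tool_rot: [[0.418, 0.909, -0.0], [0.909, -0.418, -0.0], [-0.0, -0.0, -1.0]]
wrist_force: [0.2, -0.3, -2.8]
opening: 0.0449
```

```bash
python3 -m handwheel '[[[0,0,-0.0005,0,255],[0,0,-0.0005,0,255],[0,0,0,0,255]]]'
```

```text
clock: 21.02
tool_pos: [0.6656, 0.0949, 0.0098]
tool_rot: [[0.418, 0.909, 0.0], [0.909, -0.418, -0.0], [-0.0, 0.0, -1.0]]
wrist_force: [0.8, -0.3, -1.5]
opening: 0.0446
```

```bash
python3 -m handwheel '[[[0,0,-0.0005,0,255],[0,0,-0.0005,0,255],[0,0,-0.0005,0,255],[0,0,0,0,255]]]'
```

```text
clock: 21.52
tool_pos: [0.6656, 0.0949, 0.0082]
tool_rot: [[0.418, 0.909, -0.0], [0.909, -0.418, -0.0], [-0.0, -0.0, -1.0]]
wrist_force: [0.5, -0.4, -1.3]
opening: 0.0451
```

```bash
python3 -m handwheel '[[[0,0,-0.0005,0,255],[0,0,0,0,255]]]'
```

```text
clock: 21.78
tool_pos: [0.6656, 0.0949, 0.0079]
tool_rot: [[0.418, 0.909, 0.0], [0.909, -0.418, -0.0], [-0.0, 0.0, -1.0]]
wrist_force: [0.0, -0.4, 0.7]
opening: 0.045
```

```bash
python3 -m handwheel '[[[0,0,-0.0003,0,255],[0,0,0,0,255]]]'; python3 -m handwheel '[[[0,0,0,0,90],[0,0,0,0,60],[0,0,0,0,0],[0,0,0,0,0]]]'; python3 -m handwheel '[[[0,0,0.015,0,0],[0,0,0.03,0,0],[0,0,0.03,0,0],[0,0,0,0,0]]]'
```

```text
clock: 22.02
tool_pos: [0.6657, 0.095, 0.0078]
tool_rot: [[0.418, 0.909, 0.0], [0.909, -0.418, -0.0], [-0.0, 0.0, -1.0]]
wrist_force: [-2.8, -0.2, 5.8]
opening: 0.0449
clock: 22.52
tool_pos: [0.6656, 0.0949, 0.0074]
tool_rot: [[0.418, 0.909, -0.0], [0.909, -0.418, -0.0], [-0.0, -0.0, -1.0]]
wrist_force: [0.6, -0.5, 0.4]
opening: 0.0853
clock: 23.02
tool_pos: [0.6669, 0.0951, 0.0857]
tool_rot: [[0.418, 0.909, 0.004], [0.909, -0.418, 0.001], [0.002, 0.004, -1.0]]
wrist_force: [-0.5, 0.3, -0.9]
opening: 0.0854
```

```bash
python3 -m handwheel '[[[-0.045,0.005,0,0,0],[-0.05,0.005,0,0,0],[-0.05,0.006,0,0,0],[-0.04,0.005,-0.01,0,0],[-0.0095,0.001,-0.01,0,0]]]'; python3 -m handwheel '[[[0,0,0,0,0]]]'
python3 - <<'E'
from ov import *
from fit import fit
out=[];np.set_printoptions(precision=4,suppress=True)
for c in("top","side"):
    p=cam(c,c+"5.png"); im=cv2.imread(f"pics/{c}5.png")
    K,R,t=map(np.array,(p["K"],p["R"],p["t"]))
    row=[]
    for n,b,xy,D,h in(("dish_blue","bearing_large",(.5503,-.3751),.062,.024),("dish_yellow","bearing_medium",(.6656,.0947),.047,.02),("dish_green","bearing_small",(.6466,-.0781),.032,.016)):
        try: d,q=fit(p,n)
        except Exception: continue
        # bearing top ring: dark/bright vs pad -> use depth-raised pixels
        x0=(K@(R@np.array([*xy,h+.004])+t)); x0=(x0/x0[2])[:2]
        vv,uu=np.mgrid[int(x0[1])-26:int(x0[1])+27,int(x0[0])-26:int(x0[0])+27]
        dd=p["depth"][vv,uu]; rays=np.linalg.inv(K)@np.vstack([uu.ravel(),vv.ravel(),np.ones(uu.size)])
        W=(R.T@(rays*dd.ravel()-t[:,None])).T
        m=(W[:,2]>.004+h*.7)&(W[:,2]<.004+h*1.3)&(np.hypot(*(W[:,:2]-d).T)<.05)
        (u,v),r=cv2.minEnclosingCircle(np.float32(W[m,:2])) if m.sum()>3 else ((0,0),0)
        print(c,b,"dish",d,round(float(q),2),"n",m.sum(),"depth centroid-dish mm",1000*(W[m,:2].mean(0)-d),"encl D",2*r,"topz",np.median(W[m,2]))
        big=cv2.resize(im,None,fx=4,fy=4,interpolation=cv2.INTER_CUBIC); overlay(big,p,d,D,.004,.004+h); overlay(big,p,d,.114,.009,.009,(0,0,0))
        cu,cv_=(x0*4).astype(int); row.append(big[max(cv_-130,0):max(cv_-130,0)+260,cu-130:cu+130])
    row=[r for r in row if r.shape==(260,260,3)]
    cv2.imwrite(f"pics/chk5{c}.png",np.hstack(row))
print(bot.state()["tool_pos"])
E
```

```text
clock: 23.65
tool_pos: [0.4693, 0.1174, 0.0628]
tool_rot: [[0.416, 0.909, -0.001], [0.909, -0.416, -0.0], [-0.0, -0.001, -1.0]]
wrist_force: [0.8, -0.3, 0.5]
opening: 0.0852
clock: 23.78
tool_pos: [0.4707, 0.1171, 0.0624]
tool_rot: [[0.417, 0.909, -0.001], [0.909, -0.417, -0.0], [-0.001, -0.001, -1.0]]
wrist_force: [0.2, 0.3, 0.2]
opening: 0.0853
top bearing_large dish [ 0.5494 -0.3767] 1.03 n 574 depth centroid-dish mm [-1.3998  0.0261] encl D 0.06298934668302536 topz 0.026670090647319664
top bearing_medium dish [0.6579 0.095 ] 1.19 n 297 depth centroid-dish mm [ 7.1807 -2.7067] encl D 0.04809394106268883 topz 0.022511832187910256
top bearing_small dish [ 0.6459 -0.0796] 1.03 n 154 depth centroid-dish mm [-1.4613  0.5071] encl D 0.032322198152542114 topz 0.019018850380398498
side bearing_large dish [ 0.5511 -0.3735] 0.99 n 770 depth centroid-dish mm [-2.3068 -3.3592] encl D 0.06413912028074265 topz 0.027220031814202295
side bearing_medium dish [0.6666 0.0961] 1.0 n 223 depth centroid-dish mm [-1.8619 -3.425 ] encl D 0.051022157073020935 topz 0.023082329952247797
side bearing_small dish [ 0.6474 -0.0767] 1.0 n 133 depth centroid-dish mm [-0.9759 -1.9114] encl D 0.035931263118982315 topz 0.019139750052337826
[0.4718 0.1169 0.0627]
```

View pics/chk5top.png

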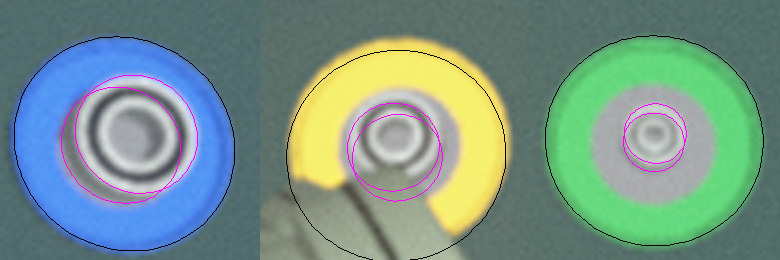

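View pics/chk5side.png

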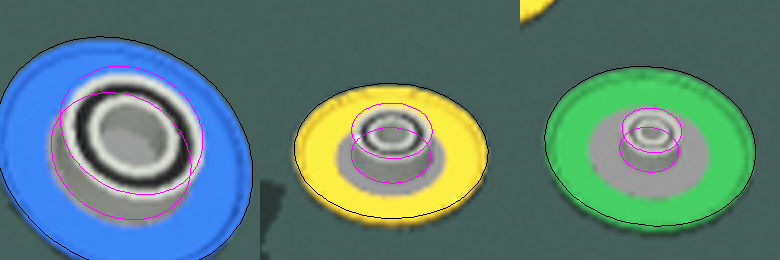

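View pics/top5.png

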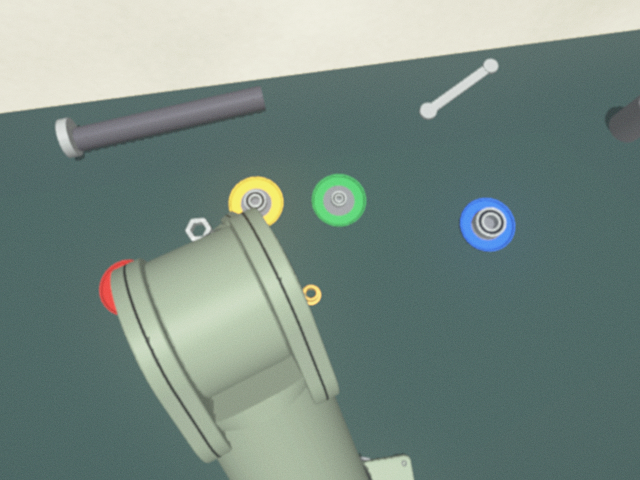

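All three clean bearings are flat and near the middle of their dishes. Their top heights (27, 22.5 and 19 mm) fit the sizes given, and offsets are about 1–3 mm. The yellow fit in the top view is spoilt because the arm hides part of the dish. The nut and bush look unmoved. Next is the rusty bearing.

```bash
python3 -m handwheel '[[[0,0,-0.025,0,0],[0,0,-0.02,0,0],[0,0,-0.01,0,0],[0,0,-0.005,0,0],[0,0,0,0,0]]]'
```

```text
clock: 24.5
tool_pos: [0.4713, 0.1169, 0.0027]
tool_rot: [[0.418, 0.909, 0.0], [0.909, -0.418, -0.0], [0.0, 0.0, -1.0]]
wrist_force: [0.4, 0.2, -0.7]
opening: 0.0855
```

```bash
python3 -m handwheel '[[[0,0,0,0,60],[0,0,0,0,110],[0,0,0,0,160],[0,0,0,0,200],[0,0,0,0,255]]]'; python3 -m handwheel '[[[0,0,0,0,255]]]';  python3 -m handwheel '[[[0,0,0.005,0,255],[0,0,0.015,0,255],[0,0,0.03,0,255],[0,0,0.03,0,255],[0,0,0.015,0,255]]]'
```

```text
clock: 25.12
tool_pos: [0.4713, 0.117, 0.0031]
tool_rot: [[0.418, 0.909, 0.001], [0.909, -0.418, 0.0], [0.0, 0.001, -1.0]]
wrist_force: [-1.4, -0.1, 13.2]
opening: 0.044
clock: 25.25
tool_pos: [0.4713, 0.1169, 0.0031]
tool_rot: [[0.418, 0.909, 0.001], [0.909, -0.418, -0.0], [0.0, 0.001, -1.0]]
wrist_force: [-2.2, -0.7, 13.9]
opening: 0.0443
clock: 25.88
tool_pos: [0.4714, 0.1169, 0.0997]
tool_rot: [[0.418, 0.909, 0.002], [0.909, -0.418, 0.0], [0.001, 0.001, -1.0]]
wrist_force: [0.7, 1.0, -2.6]
opening: 0.0442
```

```bash
python3 -m handwheel '[[[0.006,0.026,0,0,255],[0.01,0.045,0,0,255],[0.01,0.045,0,0,255],[0.01,0.045,0,0,255],[0.01,0.045,0,0,255]]]'; python3 -m handwheel '[[[0.006,0.03,-0.015,0,255],[0.003,0.0185,-0.02,0,255],[0,0,-0.02,0,255],[0,0,-0.015,0,255],[0,0,0,0,255]]]'
```

```text
clock: 26.5
tool_pos: [0.5171, 0.3243, 0.0986]
tool_rot: [[0.418, 0.909, 0.0], [0.909, -0.418, 0.0], [0.0, -0.0, -1.0]]
wrist_force: [0.7, -1.7, -1.2]
opening: 0.0444
clock: 27.12
tool_pos: [0.5259, 0.3704, 0.0269]
tool_rot: [[0.418, 0.908, -0.001], [0.908, -0.418, -0.001], [-0.002, -0.001, -1.0]]
wrist_force: [-0.3, -0.3, -2.2]
opening: 0.0443
```

```bash
python3 -m handwheel '[[[0,0,-0.009,0,255],[0,0,-0.006,0,255],[0,0,-0.002,0,255],[0,0,0,0,255]]]'
```

```text
clock: 27.62
tool_pos: [0.5261, 0.3715, 0.0105]
tool_rot: [[0.418, 0.909, -0.0], [0.909, -0.418, -0.0], [-0.0, -0.0, -1.0]]
wrist_force: [-0.5, -0.5, -1.9]
opening: 0.044
```

```bash
python3 -m handwheel '[[[0,0,-0.0005,0,255],[0,0,-0.0005,0,255],[0,0,-0.0005,0,255],[0,0,0,0,255]]]'
```

```text
clock: 28.12
tool_pos: [0.5261, 0.3714, 0.009]
tool_rot: [[0.418, 0.909, -0.0], [0.909, -0.418, -0.0], [-0.0, -0.0, -1.0]]
wrist_force: [-0.3, 0.1, -0.9]
opening: 0.044
```

```bash
python3 -m handwheel '[[[0,0,-0.0005,0,255],[0,0,-0.0005,0,255],[0,0,0,0,255]]]'
```

```text
clock: 28.5
tool_pos: [0.5261, 0.3714, 0.0079]
tool_rot: [[0.418, 0.909, -0.0], [0.909, -0.418, -0.0], [-0.0, -0.0, -1.0]]
wrist_force: [-0.2, -0.0, -1.6]
opening: 0.044
```

```bash
python3 -m handwheel '[[[0,0,-0.0005,0,255],[0,0,0,0,255]]]'
```

```text
clock: 28.75
tool_pos: [0.5261, 0.3714, 0.0074]
tool_rot: [[0.418, 0.909, -0.0], [0.909, -0.418, -0.0], [-0.0, -0.0, -1.0]]
wrist_force: [0.6, 0.4, -2.3]
opening: 0.0444
```

```bash
python3 -m handwheel '[[[0,0,-0.0003,0,255],[0,0,0,0,255]]]'
```

```text
clock: 29.0
tool_pos: [0.5261, 0.3715, 0.0072]
tool_rot: [[0.418, 0.909, -0.0], [0.909, -0.418, -0.0], [-0.0, 0.0, -1.0]]
wrist_force: [-1.1, -0.0, 0.6]
opening: 0.0444
```

```bash
python3 -m handwheel '[[[0,0,-0.0003,0,255],[0,0,0,0,255]]]'; python3 -m handwheel '[[[0,0,0,0,90],[0,0,0,0,60],[0,0,0,0,0],[0,0,0,0,0]]]'; python3 -m handwheel '[[[0,0,0.015,0,0],[0,0,0.03,0,0],[0,0,0.04,0,0],[0,0,0.05,0,0],[0,0,0.02,0,0]]]';  python3 -m handwheel '[[[-0.05,0.01,0.02,0,0],[-0.05,0.02,0.02,0,0],[-0.05,0.04,0.02,0,0],[-0.05,0.04,0,0,0],[-0.03,0.02,0,0,0]]]'
```

```text
clock: 29.25
tool_pos: [0.5261, 0.3715, 0.0072]
tool_rot: [[0.418, 0.909, 0.0], [0.909, -0.418, -0.0], [-0.0, 0.0, -1.0]]
wrist_force: [-2.6, -1.5, 5.5]
opening: 0.0441
clock: 29.75
tool_pos: [0.5261, 0.3715, 0.0068]
tool_rot: [[0.418, 0.909, -0.0], [0.909, -0.418, -0.0], [-0.0, -0.0, -1.0]]
wrist_force: [-0.5, -0.6, -0.1]
opening: 0.0854
clock: 30.38
tool_pos: [0.5267, 0.3719, 0.1659]
tool_rot: [[0.418, 0.909, 0.003], [0.909, -0.418, 0.002], [0.004, 0.002, -1.0]]
wrist_force: [0.5, -0.5, -1.2]
opening: 0.0852
clock: 31.0
tool_pos: [0.2978, 0.4996, 0.2218]
tool_rot: [[0.415, 0.91, -0.0], [0.91, -0.415, 0.002], [0.001, -0.001, -1.0]]
wrist_force: [-0.2, 0.3, -0.4]
opening: 0.0855
```

```bash
cat > chk.py <<'E'
from ov import *
from fit import fit
np.set_printoptions(precision=1,suppress=True)
for c in("top","side"):
    p=cam(c,c+"6.png"); im=cv2.imread(f"pics/{c}6.png"); K,R,t=map(np.array,(p["K"],p["R"],p["t"])); row=[]
    big0=cv2.resize(im,None,fx=4,fy=4,interpolation=cv2.INTER_CUBIC)
    for n,xy,D,h in(("dish_blue",(.5503,-.3751),.062,.024),("dish_yellow",(.6656,.0947),.047,.02),("dish_green",(.6466,-.0781),.032,.016),("dish_red",(.5264,.3715),.047,.02)):
        d,q=fit(p,n); x0=K@(R@np.array([*d,h+.004])+t); x0=(x0/x0[2])[:2]; cu,cv_=(x0*4).astype(int)
        def proj(dx,dy,Dm):
            a=np.linspace(0,2*np.pi,120); P=np.c_[d[0]+dx+Dm/2*np.cos(a),d[1]+dy+Dm/2*np.sin(a),0*a+h+.004]
            q=(K@(R@P.T+t[:,None])).T; return q[:,:2]/q[:,2:]
        g=cv2.GaussianBlur(cv2.cvtColor(im,cv2.COLOR_BGR2GRAY),(0,0),.7).astype(np.float32)
        best=None
        # ring pattern: match brightness constancy along concentric circles on the top face
        for dx in np.arange(-.007,.0071,.0005):
            for dy in np.arange(-.007,.0071,.0005):
                s=0
                for f in (.5,.6,.7,.8,.9):
                    q2=proj(dx,dy,D*f).astype(np.float32); s+=cv2.remap(g,q2[:,0:1],q2[:,1:2],cv2.INTER_CUBIC).std()
                if best is None or s<best[0]: best=(s,dx,dy)
        print(c,n,"fit",round(float(q),2),"ring - dish mm",np.array(best[1:])*1000)
        b=big0.copy(); overlay(b,p,d,D,.004,.004+h); overlay(b,p,d,.114,.009,.009,(0,0,0)); row.append(b[max(cv_-130,0):max(cv_-130,0)+260,cu-95:cu+95])
    cv2.imwrite(f"pics/chk6{c}.png",np.hstack(row))
    for n in("hex_nut","brass_bush"):
        for r in bot.pinpoint(p,n)[:1]: print(n,r["confidence"],np.array(r["uv"]))
E
python3 chk.py
```

```text
top dish_blue fit 1.03 ring - dish mm [-0.5 -0. ]
top dish_yellow fit 1.06 ring - dish mm [-1. -0.]
top dish_green fit 1.03 ring - dish mm [-1.5  1. ]
top dish_red fit 1.02 ring - dish mm [-1.5 -2. ]
hex_nut 0.74 [201.4 233.6]
brass_bush 0.65 [310. 293.]
side dish_blue fit 0.99 ring - dish mm [-1.5 -2.5]
side dish_yellow fit 1.0 ring - dish mm [-2.  -2.5]
side dish_green fit 0.99 ring - dish mm [-1.5 -1.5]
side dish_red fit 1.01 ring - dish mm [-2.  -2.5]
hex_nut 0.67 [278.6 183.9]
brass_bush 0.82 [277.1 266.1]
```

```bash
python3 -c "
import cv2,numpy as np
cv2.imwrite('pics/c6.png',np.vstack([cv2.imread('pics/chk6top.png'),cv2.imread('pics/chk6side.png')]))"
```

```text
(no output)
```

View pics/c6.png

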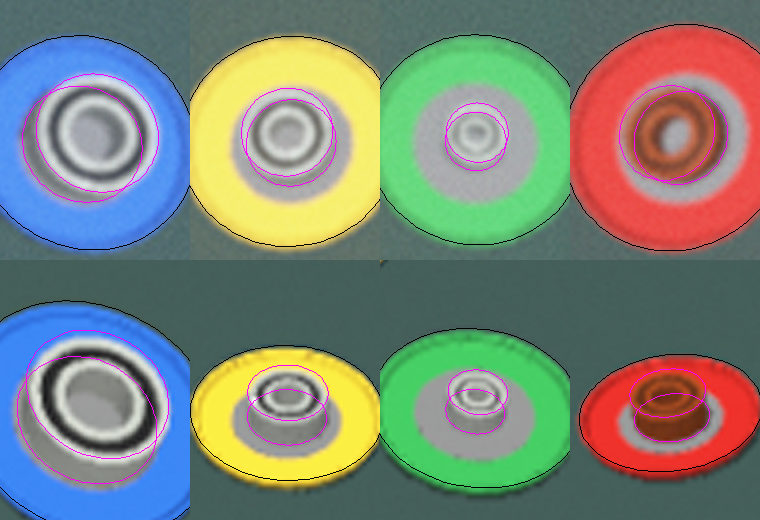

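View pics/top6.png

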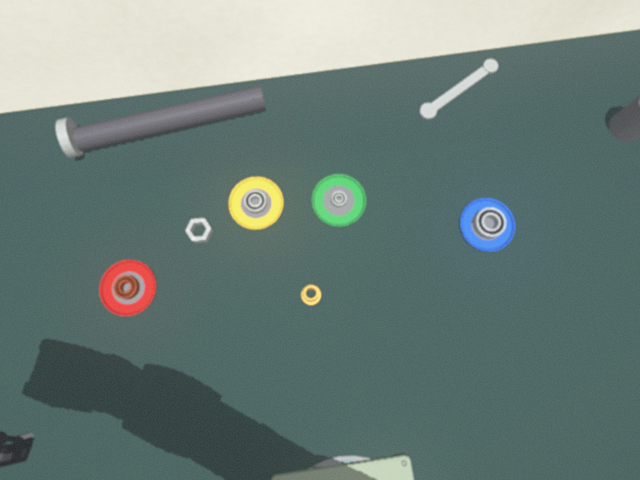

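All four bearings lie flat within about 2–3 mm of their dish centres. In the picture the nut (198,230) and bush (311,295) are where they started, and the arm is clear.

Run:
```python
from workcell import bot
print(bot.state()["clock"]); print(bot.finish_job())
```

```text
31.3
the job is handed in; nothing more can be done
None
```

All four bearings are in their dishes, and I handed the job in at 31.3 s with the gripper open and clear. I placed the large in blue, the small in green and the medium in yellow. After checking those three, I put the rusty one in red. I lowered each until it just touched the dish floor (about 5–6 N at the wrist), then released it.

**Position:** In the last pictures all four lie flat. They are 0.5–3 mm from their dish centres, judging by the ring pattern in both views. The two cameras disagree by up to about 3 mm, mostly in y; the side view puts the bearings about 2–3 mm off. The large bearing covers almost all of its pad, and a 2–3 mm offset would put its edge up to about 1 mm past the pad.

**Bystanders:** In the pictures the brass bush and hex nut are where they started. The networks' points for them moved by up to 4 pixels in the top view, which I take as noise.

**Readings that disagreed:**
- **Small bearing:** the jaw opening read 29 mm on its 32 mm diameter. An overlay in both views showed the grasp level and centred.
- **Outline fits:** some mid-job fits were wrong because the arm or the grey pad got into the outline. I ignored those and used the final pictures.

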